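# Clear the viewing station and load the sample vial

## Task

Free the viewing station: lift the lidded steel canister off its pedestal and set it down gently, upright, on the round rubber pad, with its foot wholly on the pad. Then take the tall vial from the rack and stand it in the socket that the canister had covered, pushed fully down to the bottom, and let go. Do not drop or tip the canister, and leave everything else where it is.

Things in the scene. Friction and masses are not known exactly. Their poses are not given: they have to be found in the camera images.
- canister: lidded steel canister, 0.3 to 0.55 kg. Foot 84 mm diameter, lid 88 mm, lid top at z = 93 mm. A fixed overhead handle: a level black bar along its y axis, 90 mm long, 12 mm wide (x), 10 mm thick, its centre on the axis at z = 140 mm, 42 mm free below it; flat steel legs, 12 mm wide, at y = +-44 mm. Origin at the centre of its underside, z up. Starts on the station, between four lugs.
- station: viewing station, a fixed white pedestal with a steel top, 130 x 130 x 100 mm high (flange 12 mm wider at both x sides). Four lugs (10 mm diameter, 10 mm high) on top at x, y = +-35.5 mm leave the canister's foot 3 mm all round: lift it over 10 mm before going sideways. The vial socket in the middle of the top is hidden by the canister at first. Origin at the centre of the underside, z up.
- socket (a point): centre of the mouth of the vial socket, in the station's top surface 100 mm above the table: a round vertical hole 19 mm in diameter, with a 1.5 mm chamfer, 35 mm deep with a flat floor.
- pad: fixed round black rubber pad, 140 mm diameter, 6 mm thick, on a thin steel disc, to the left or right of the station. Origin at the centre of the underside, on the table; its top is 6 mm above.
- rack: fixed vial rack, 200 (x) x 54 (y) x 50 mm high, aluminium on a white base, on the other side of the station from the pad. Four round holes, 19 mm diameter, 35 mm deep, in a row along its x axis at x = -72, -24, 24, 72 mm; three hold vials, in any order. Origin at the centre of the underside, z up.
- tall_vial: tall vial, the one to load: clear glass, 16 mm diameter, 85 mm tall in all, 22 g; white cap of 17.6 mm diameter over the top 23 mm. Like the short vials but 23 mm taller. Origin at the centre of its underside, z up along it. In the rack its underside is 15 mm above the table and 50 mm stand out; fully down in the socket its underside is 65 mm above the table.
- short_vial_a: short vial standing in the rack, to be left there: clear glass, 16 mm diameter, white cap, 62 mm tall in all. Origin at the centre of its underside, z up along it.
- short_vial_b: short vial standing in the rack, to be left there: clear glass, 16 mm diameter, white cap, 62 mm tall in all. Origin at the centre of its underside, z up along it.
- beaker: bystander: open aluminium beaker, 60 mm rim, 65 mm tall, on the table beyond the pad. Origin at the centre of its underside.
- petri_dish: bystander: closed white plastic dish, 60 mm diameter, 16 mm tall, on the table on the robot's side of the rack. Origin at the centre of its underside.
- screwdriver: bystander: screwdriver 150 mm long lying on the table between the robot and the station, roughly along y. Origin on it, at the underside.
- bottle: bystander: amber bottle, 50 mm diameter, 105 mm tall, on the table beyond the station. Origin at the centre of its underside.
- hopper: bystander: dark steel round hopper, 96 mm rim, 85 mm tall, on the left of the table. Origin at the centre of its underside.
Not all that is in view belongs to the job. Leave any blue look-alike of the canister alone.

How it is judged:
On the way:
1. the canister stands upright and released on the pad, its foot wholly on it (horizontal distance between canister and pad below 0.028 m and z of canister in the frame of pad below 0.01 m and angle between canister's own z axis and vertical below 0.08 rad and contact force between canister and the fingers below 0.05 N and linear speed of canister below 0.03 m/s), for 0.2 s.
At the end, for the whole second after the job is handed in: Canister upright (0.08 rad), released, at rest on the pad, axis within 28 mm of the pad centre. Tall vial in the socket, underside within 4 mm of the floor and 6 mm of the socket axis, tilt under 0.15 rad, released, at rest (all of step 1 and horizontal distance between tall_vial and socket below 0.006 m and z of tall_vial in the frame of station below 0.069 m and angle between tall_vial's own z axis and vertical below 0.15 rad and contact force between tall_vial and the fingers below 0.05 N and linear speed of tall_vial below 0.03 m/s); the robot touches nothing.
It fails at once if the canister is dropped: it moves faster than 0.3 m/s while not held (a fall of about 5 mm) (contact force between canister and the fingers below 0.05 N and linear speed of canister above 0.3 m/s).
It fails at once if the canister is tipped by more than 0.5 rad (angle between canister's own z axis and vertical above 0.5 rad).
It fails at once if another thing is moved: a short vial by more than 20 mm, or the beaker, dish, screwdriver, bottle or hopper by more than 30 mm (distance of any of short_vial_a, short_vial_b from where it was at the start of the episode above 0.02 m or distance of any of beaker, petri_dish, screwdriver, bottle, hopper from where it was at the start of the episode above 0.03 m).
It also fails if it takes over 64 s, if anything falls off the work surface, if the arm or the gripper's body presses on something with over 40 N, if the wrist force passes 120 N, or if a joint passes its speed limit or range.

## Robot

A 6-joint arm with a two-finger parallel gripper is mounted at the origin on the work surface. World frame = base frame: x ahead of the robot, y to its left, z up, the work surface at z = 0. Lengths are in m, angles in rad, forces in N, time in s.
With the tool pointing down it reaches from about 0.325 to 0.85 m from the base axis. Payload 15.5 kg.
Tool frame: the origin (TCP) lies midway between the tips of the shut fingers; the grasp point (between the pads) lies 19 mm behind it; z points along the fingers, y is the line along which they close (so a half turn about z gives the same grasp; the last joint's range is limited). The gripper opens to 91 mm and grips with 3 to 60 N. Pads are 32 mm wide; open, the fingers measure 118 mm over their backs; the gripper's body (76 mm by 178 mm) begins 60 mm behind the grasp point.
Start: joints at [1.226, 0.494, 1.345, -0, 1.302, -0.096], TCP at [0.155, 0.606, 0.214] pointing down, gripper open.
Joint ranges: [-2.91, 2.91], [-0.82, 2.16], [0.22, 2.67], [-1.22, 4.37], [0.12, 2.79], [-3.08, 3.08]. Speed limits (rad/s): [1.89, 1.89, 2.57, 3.01, 3.01, 3.01].

## Interface

Orientations are given as a unit quaternion [x, y, z, w].
In Python, from cell import r gives the robot as it stands.
- The arm moves only by the shell command python3 -m jog 'ROWS' [FORCE]. ROWS is JSON, a list of rows, each an object with "translation": the shift along the tool's x, y, z in mm, a list of three; "twist": the turn about the tool's z in rad; "gripper": the opening, from 0 (shut) to 1 (fully open). A call has 1 to 5 rows; each row shifts and turns the commanded pose from where the row before left it, along the tool's axes as they then stand; what a row does not reach is not made up. A row lasts 1/10 s, in which the tool goes at most 50 mm and 8.59 degrees, less where a joint would pass 70% of its speed; a pose out of reach is approached as far as the arm can. A call with a gripper value outside its range is refused whole. The fingers move at their own pace and stop on an object; FORCE is the grip in N (left out, the last holds). Time passes only in rows, so rows that do not move let the fingers close. It gives the time, the measured TCP pose, the force, the opening and the grip force at its end, in the units of the state.
- r.state(): the state, without advancing time (a new reading comes with each control period).
- r.capture(name): name is "side" or "top"; returns a dict with "pixels" (384x512x3 uint8, blue, green, red), "vfov" (degrees; the focal length in pixels is half the picture's height over the tangent of half this angle, whatever the lens; pixels are square), "cx", "cy" (the principal point, pixels), "world_from_camera" (4x4, takes a point from camera to world coordinates). Camera axes: x right, y down, z forward; pixel columns grow to the right and rows downward; lengths in m; the calibration is good to about 2 mm. A picture is of the moment at which its call begins. There is no depth.
- r.job_done(): hands the job in; it is judged then, once.
Trained networks look in a picture, given as the dict that the camera call returned (one of the last four; its "shot" number tells which), for a name from the list of things; names that differ only in an ending like _2 or _b are one class to them, and where a whole thing is asked for, a point or a joint stands for the part that bears it (a point fixed in the world has none). Each returns a list of dicts, best first, with "confidence" (0 to 1); they miss things now and then, are a little off and sometimes report something else, mostly with a low value. They report only what shows in the picture. A call takes as long as a camera call. They do not tell look-alikes from the thing itself.
- r.look_for(target, picture): "rect" ([left, top, width, height] in pixels, round what is visible of it).
- r.spot_point(target, picture): "point" ([row, column] in pixels: a listed point, or the origin of a listed thing).
The state is a dict: "time": time; "q": joint angles; "joint_velocities": joint speeds; "joint_efforts": joint torques, N m; "eef_pos": TCP position; "eef_rot": TCP orientation; "force": force on the tool from outside, world axes, zero at the start; "torque": the same for the moment, N m; "gripper_width": finger opening in m; "grip_force": force on a finger pad.
Only numpy, scipy, OpenCV 4.12 (cv2) and the standard library are available. Lean on these libraries where they do the work, as an engineer would, in place of code of your own. Each camera call takes 0.05 s, during which the arm holds its last target. There are 200 camera calls.

## Working session

There is one attempt and no reset: what is moved stays moved. The work goes in short steps, Python scripts to look and compute and a shell command to move; the robot and the scene stay as the last step left them, time stands still between calls to the robot, and variables do not carry over. Pictures are saved under pics/ and viewed, at most 10 in all, crops included, and the job is handed in when it is done.

```bash
ls; mkdir -p pics; cat > h.py <<'E'
import numpy as np, cv2
from cell import r
def ray(p,row,col):
    h,w=p["pixels"].shape[:2]
    f=h/2/np.tan(np.radians(p["vfov"])/2)
    T=np.array(p["world_from_camera"])
    d=T[:3,:3]@np.array([(col-p["cx"])/f,(row-p["cy"])/f,1.])
    return T[:3,3],d
def at_z(p,row,col,z):
    o,d=ray(p,row,col); return o+d*(z-o[2])/d[2]
def proj(p,X):
    h=p["pixels"].shape[0]; f=h/2/np.tan(np.radians(p["vfov"])/2)
    c=np.linalg.inv(np.array(p["world_from_camera"]))@np.append(X,1)
    return np.array([p["cy"]+f*c[1]/c[2],p["cx"]+f*c[0]/c[2]])
E
cat > a.py <<'E'
from h import *
np.set_printoptions(precision=4,suppress=True)
s=r.state(); print(s["time"],s["eef_pos"],s["eef_rot"],s["force"],s["gripper_width"])
ims=[]
for c in("side","top"):
    p=r.capture(c); print(c,p["vfov"],p["cx"],p["cy"],np.array(p["world_from_camera"]).tolist())
    ims.append(p["pixels"]); cv2.imwrite(f"pics/{c}0.png",p["pixels"])
    for n,z in dict(canister=.1,station=0,pad=0,rack=0,tall_vial=.015,short_vial_a=.015,beaker=0,petri_dish=0,bottle=0,hopper=0,screwdriver=0).items():
        for d in r.spot_point(n,p)[:3]:
            print(n,round(d["confidence"],2),np.round(d["point"],1),at_z(p,*d["point"],z)[:2])
E
python3 a.py
```

```text
pics
0.0 [0.1544 0.6053 0.2133] [ 0.1246  0.9922 -0.0006 -0.0001] [-0.8979 -0.377  -0.7427] 0.09145949692913771
side 44.22316713860579 249.84203919431476 194.02652862864355 [[0.9393482176003728, -0.21953899637519556, 0.26349109123758807, 0.17579409426085169], [-0.34295604219321235, -0.6068040617857114, 0.7170564717813585, -0.948313303213501], [0.0024656062480997625, -0.7639315804906448, -0.6452925391749815, 1.0357705850542414], [0.0, 0.0, 0.0, 1.0]]
canister 0.97 [255.5 320.2] [ 0.647  -0.2102]
canister 0.63 [215.3 264.5] [ 0.5651 -0.0132]
station 0.66 [239.9 258.2] [ 0.5484 -0.0095]
station 0.52 [253.  207.4] [ 0.3879 -0.0086]
pad 0.66 [193.3 209.5] [0.471  0.2529]
pad 0.27 [185.9 246.8] [0.6038 0.2473]
pad 0.22 [312.6 262.3] [ 0.4644 -0.2605]
rack 0.83 [312.2 273.4] [ 0.4922 -0.2693]
tall_vial 0.56 [309.2 259.6] [ 0.4574 -0.2582]
short_vial_a 0.63 [305.2 299.9] [ 0.5611 -0.2825]
short_vial_a 0.6 [316.2 246.7] [ 0.4186 -0.2671]
short_vial_a 0.4 [214. 262.] [0.5952 0.0801]
beaker 0.83 [184.  243.5] [0.5965 0.261 ]
petri_dish 0.68 [323.8 218.9] [ 0.3474 -0.2545]
petri_dish 0.3 [215.7 
[... 559 characters left out ...]
8105257], [0.0, 0.0, 0.0, 1.0]]
canister 0.88 [190.3 281. ] [0.5617 0.002 ]
canister 0.83 [149.7 326.4] [ 0.6753 -0.1175]
station 0.65 [189.3 282.1] [ 0.5727 -0.0086]
station 0.39 [124.3 283.1] [ 0.7631 -0.0066]
pad 0.95 [218.7 189.6] [0.48   0.2533]
rack 0.83 [220.  372.5] [ 0.4925 -0.2719]
tall_vial 0.35 [228.2 373.3] [ 0.4689 -0.2702]
short_vial_a 0.46 [197.6 380.4] [ 0.5569 -0.29  ]
beaker 0.86 [177.9 189.8] [0.5969 0.2578]
beaker 0.48 [189.1 282.7] [ 0.5734 -0.0104]
petri_dish 0.61 [273.4 367. ] [ 0.34   -0.2575]
bottle 0.82 [124.6 284.7] [ 0.7624 -0.0113]
bottle 0.16 [222.2 190.2] [0.4701 0.2512]
hopper 0.78 [162.3 126.2] [0.6358 0.4414]
screwdriver 0.77 [252.9 285.9] [ 0.3913 -0.0242]
```

```bash
python3 - <<'E'
import cv2
a=cv2.imread("pics/top0.png")[110:300,100:420]
cv2.imwrite("pics/tc.png",cv2.resize(a,None,fx=2.5,fy=2.5,interpolation=cv2.INTER_CUBIC))
a=cv2.imread("pics/side0.png")[120:360,150:390]
cv2.imwrite("pics/sc.png",cv2.resize(a,None,fx=2.5,fy=2.5,interpolation=cv2.INTER_CUBIC))
E
```

```text
(no output)
```

View pics/tc.png

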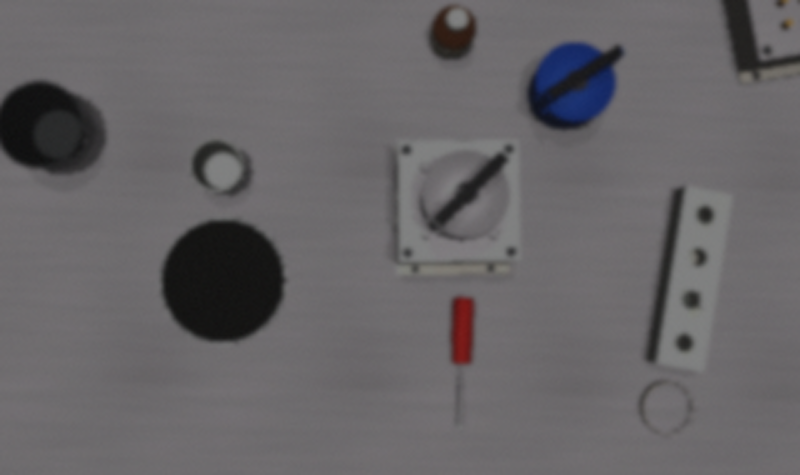

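View pics/sc.png

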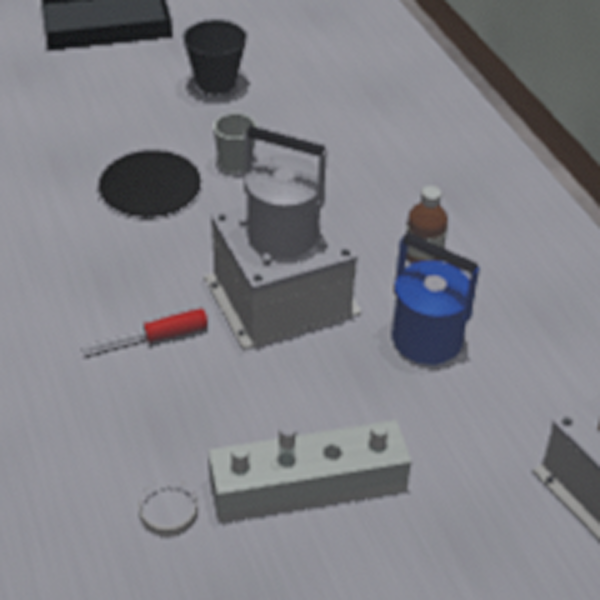

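The top crop shows the canister on the station with its bar from about (433,225) to (503,157), the pad at (223,280), and rack holes at (705,214), (700,257), (692,299) and (684,343). In the side crop the tall vial is the second from the robot, at (288,445), and the third hole is empty. The blue canister is a decoy.

```bash
cat > b.py <<'E'
from h import *
np.set_printoptions(precision=4,suppress=True)
p=r.capture("top"); g=cv2.cvtColor(p["pixels"],cv2.COLOR_BGR2GRAY)
m=np.zeros_like(g); m[165:208,264:310]=(g[165:208,264:310]<55)*255
n,l,st,ce=cv2.connectedComponentsWithStats(m); k=1+np.argmax(st[1:,4])
ys,xs=np.where(l==k); (c,s,a)=cv2.minAreaRect(np.column_stack([xs,ys]).astype(np.float32)); print("bar rect",c,s,a)
box=cv2.boxPoints((c,s,a)); W=np.array([at_z(p,y,x,.245) for x,y in box])
e=[W[1]-W[0],W[2]-W[1]]; e=max(e,key=np.linalg.norm)
print("bar centre",W.mean(0),"len",np.linalg.norm(e),"ang",np.arctan2(e[1],e[0]))
c=(273.2,200),(301.2,172.8)
A,B=[at_z(p,y,x,.245) for x,y in c]; print("eye",(A+B)/2,np.linalg.norm(B-A),np.arctan2(*(B-A)[1::-1]))
m=np.zeros_like(g); m[190:255,155:220]=(g[190:255,155:220]<45)*255
n,l,st,ce=cv2.connectedComponentsWithStats(m); k=1+np.argmax(st[1:,4]); print("pad",st[k],at_z(p,ce[k][1],ce[k][0],.006), "diam px->m",2*np.sqrt(st[k][4]/np.pi)*1.31/ (192/np.tan(np.radians(p["vfov"]/2))))
# station corner bolts on flange/top: crop px
for x,y in [(406,150),(508,149),(511,252),(407,253)]: print("topbolt",at_z(p,y/2.5+110,x/2.5+100,.1))
for x,y in [(705,214),(700,257),(692,299),(684,343)]: print("hole",at_z(p,y/2.5+110,x/2.5+100,.05))
q=r.capture("side")
for x,y in [(288,435),(240,455),(379,433),(333,452)]: print("side",at_z(q,y/2.5+120,x/2.5+150,.1),at_z(q,y/2.5+120,x/2.5+150,.077),at_z(q,y/2.5+120,x/2.5+150,.05))
E
python3 b.py
```

```text
bar rect (286.5000305175781, 186.5) (5.656853675842285, 39.59797668457031) 45.0
bar centre [0.5596 0.0002 0.245 ] len 0.09377170886765376 ang -0.7552035517770792
eye [ 0.5599 -0.0014  0.245 ] 0.09243119010682002 -0.770150580314141
pad [ 166  199   47   47 1762] [0.4709 0.2546 0.006 ] diam px->m 0.13450099534240498
topbolt [0.6145 0.0532 0.1   ]
topbolt [ 0.6193 -0.0561  0.1   ]
topbolt [ 0.5091 -0.0617  0.1   ]
topbolt [0.5046 0.0489 0.1   ]
hole [ 0.5601 -0.2841  0.05  ]
hole [ 0.512  -0.2789  0.05  ]
hole [ 0.4652 -0.2703  0.05  ]
hole [ 0.4166 -0.2618  0.05  ]
side [ 0.4629 -0.2785  0.1   ] [ 0.47  -0.262  0.077] [ 0.4783 -0.2427  0.05  ]
side [ 0.4106 -0.2849  0.1   ] [ 0.4163 -0.2686  0.077 ] [ 0.4231 -0.2495  0.05  ]
side [ 0.548  -0.3067  0.1   ] [ 0.5571 -0.291   0.077 ] [ 0.5679 -0.2725  0.05  ]
side [ 0.4964 -0.3123  0.1   ] [ 0.5043 -0.2967  0.077 ] [ 0.5136 -0.2784  0.05  ]
```

```bash
cat >> h.py <<'E'
from scipy.spatial.transform import Rotation as Ro
def go(target,yaw=None):
    "mm in tool axes to target; twist to bring tool x to yaw (mod pi)"
    s=r.state(); R=Ro.from_quat(s["eef_rot"]); M=R.as_matrix()
    y=np.arctan2(M[1,0],M[0,0]); print("t",round(s["time"],2),"pos",np.round(s["eef_pos"],4),"yaw",round(y,3),"tool-z",np.round(M[:,2],3),"F",np.round(s["force"],2),"w",round(s["gripper_width"],4),"g",s["grip_force"])
    if yaw is not None: print("twist",round(-((yaw-y+np.pi/2)%np.pi-np.pi/2),3))
    print("mm",np.round(1000*M.T@(np.array(target)-s["eef_pos"]),1), "q",np.round(s["q"],2))
E
python3 -m jog '[{"translation":[0,0,-18],"twist":0.13,"gripper":1},{"translation":[0,0,-18],"twist":0.13,"gripper":1},{"translation":[0,0,-18],"twist":0.13,"gripper":1},{"translation":[0,0,-18],"twist":0.125,"gripper":1},{"translation":[0,0,0],"twist":0,"gripper":1}]' 20
python3 -c "
from h import *
go([.56,0,.29],2.377)"
```

```text
time: 1.8
eef_pos: [0.1549, 0.6066, 0.2883]
eef_rot: [0.375, 0.927, 0.002, -0.0]
force: [-0.2, 0.1, 0.7]
gripper_width: 0.0911
grip_force: 0.0
t 1.8 pos [0.1549 0.6066 0.2883] yaw 2.374 tool-z [ 0.001  0.004 -1.   ] F [-0.23  0.07  0.72] w 0.0911 g 0.0
twist -0.003
mm [-712.8 -154.9   -3.4] q [ 1.23  0.44  1.24 -0.    1.46  0.42]
```

```bash

python3 -m jog '[{"translation":[-35,-7.5,0],"twist":0,"gripper":1},{"translation":[-35,-7.5,0],"twist":0,"gripper":1},{"translation":[-35,-7.5,0],"twist":0,"gripper":1},{"translation":[-35,-7.5,0],"twist":0,"gripper":1},{"translation":[-35,-7.5,0],"twist":0,"gripper":1}]' >/dev/null
python3 -m jog '[{"translation":[-35,-7.5,0],"twist":0,"gripper":1},{"translation":[-35,-7.5,0],"twist":0,"gripper":1},{"translation":[-35,-7.5,0],"twist":0,"gripper":1},{"translation":[-35,-7.5,0],"twist":0,"gripper":1},{"translation":[-35,-7.5,0],"twist":0,"gripper":1}]' >/dev/null
python3 -m jog '[{"translation":[-35,-7.5,0],"twist":0,"gripper":1},{"translation":[-35,-7.5,0],"twist":0,"gripper":1},{"translation":[-35,-7.5,0],"twist":0,"gripper":1},{"translation":[-35,-7.5,0],"twist":0,"gripper":1},{"translation":[-35,-7.5,0],"twist":0,"gripper":1}]' >/dev/null
python3 -m jog '[{"translation":[-35,-7.5,0],"twist":0,"gripper":1},{"translation":[-35,-7.5,0],"twist":0,"gripper":1},{"translation":[-35,-7.5,0],"twist":0,"gripper":1},{"translation":[-35,-7.5,0],"twist":0,"gripper":1},{"translation":[0,0,0],"twist":0,"gripper":1}]' >/dev/null
python3 -c "
from h import *
go([.56,0,.221],2.377)"
```

```text
t 3.8 pos [0.5374 0.0392 0.2848] yaw 2.377 tool-z [-0.    -0.001 -1.   ] F [0.62 0.75 0.23] w 0.091 g 0.0
twist 0.0
mm [-43.4 -12.6  63.9] q [-0.04  0.31  1.45 -0.    1.38 -0.84]
```

```bash

python3 -m jog '[{"translation":[-22,-6.5,0],"twist":0,"gripper":1},{"translation":[-21,-6,0],"twist":0,"gripper":1},{"translation":[0,0,15],"twist":0,"gripper":1},{"translation":[0,0,5],"twist":0,"gripper":1},{"translation":[0,0,0],"twist":0,"gripper":1}]' >/dev/null
python3 -c "
from h import *
go([.56,0,.221],2.377)
p=r.capture('side'); a=p['pixels'][130:290,190:350]
print(proj(p,[.56,0,.240]),proj(p,r.state()['eef_pos']))
cv2.imwrite('pics/g1.png',cv2.resize(a,None,fx=3.5,fy=3.5,interpolation=cv2.INTER_CUBIC))"
```

```text
t 4.3 pos [0.5571 0.0041 0.2648] yaw 2.379 tool-z [-0.002  0.    -1.   ] F [ 0.37 -0.69  0.41] w 0.0912 g 0.0
twist 0.002
mm [-5.  -0.9 43.8] q [-0.1   0.35  1.44  0.    1.35 -0.91]
[175.09294267 262.14632536] [166.95798561 260.90558807]
```

View pics/g1.png

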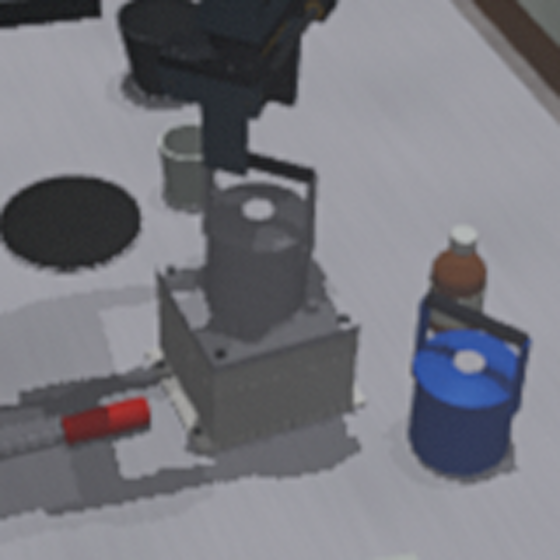

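The finger is above and in front of the bar, which is centred near crop (262,163). The side view puts it about 4 mm further in x than the top view does, and the open gripper easily covers that. Descending.

```bash

python3 -m jog '[{"translation":[-7,0,10],"twist":0,"gripper":1},{"translation":[0,0,15],"twist":0,"gripper":1},{"translation":[0,0,12],"twist":0,"gripper":1},{"translation":[0,0,7],"twist":0,"gripper":1},{"translation":[0,0,0],"twist":0,"gripper":1}]' 40
python3 -m jog '[{"translation":[0,0,0],"twist":0,"gripper":0.3},{"translation":[0,0,0],"twist":0,"gripper":0.3},{"translation":[0,0,0],"twist":0,"gripper":0.3},{"translation":[0,0,0],"twist":0,"gripper":0.22},{"translation":[0,0,0],"twist":0,"gripper":0.22}]' 
python3 -c "
from h import *
go([.56,0,.221],2.377)"
```

```text
time: 4.85
eef_pos: [0.5626, -0.0012, 0.2209]
eef_rot: [0.373, 0.928, -0.0, -0.001]
force: [-0.0, -0.1, 0.7]
gripper_width: 0.0912
grip_force: 0.0
time: 5.35
eef_pos: [0.5632, -0.0013, 0.2221]
eef_rot: [0.373, 0.928, 0.0, 0.0]
force: [-0.1, 0.2, -0.6]
gripper_width: 0.0543
grip_force: 0.0
t 5.35 pos [ 0.5632 -0.0013  0.2221] yaw 2.377 tool-z [ 0. -0. -1.] F [-0.11  0.23 -0.65] w 0.0543 g 0.0
twist -0.0
mm [ 3.2 -1.2  1.1] q [-0.11  0.4   1.49 -0.    1.25 -0.91]
```

```bash

python3 -m jog '[{"translation":[0,0,0],"twist":0,"gripper":0.2},{"translation":[0,0,0],"twist":0,"gripper":0.2},{"translation":[0,0,0],"twist":0,"gripper":0.2},{"translation":[0,0,0],"twist":0,"gripper":0.2},{"translation":[0,0,0],"twist":0,"gripper":0.2}]' 5
python3 -m jog '[{"translation":[0,0,0],"twist":0,"gripper":0},{"translation":[0,0,0],"twist":0,"gripper":0},{"translation":[0,0,0],"twist":0,"gripper":0},{"translation":[0,0,0],"twist":0,"gripper":0},{"translation":[0,0,0],"twist":0,"gripper":0}]' 5
```

```text
time: 5.85
eef_pos: [0.5631, -0.0013, 0.2219]
eef_rot: [0.373, 0.928, -0.0, -0.0]
force: [0.8, 0.5, -0.6]
gripper_width: 0.0186
grip_force: 0.0
time: 6.35
eef_pos: [0.563, -0.0013, 0.2219]
eef_rot: [0.373, 0.928, -0.0, -0.0]
force: [-0.2, 0.0, 0.3]
gripper_width: 0.0117
grip_force: 5.0
```

The opening is 11.7 mm, which matches the 12 mm bar. Tightening the grip and lifting.

```bash

python3 -m jog '[{"translation":[0,0,0],"twist":0,"gripper":0},{"translation":[0,0,0],"twist":0,"gripper":0},{"translation":[0,0,-2],"twist":0,"gripper":0},{"translation":[0,0,-4],"twist":0,"gripper":0},{"translation":[0,0,-4],"twist":0,"gripper":0}]' 45
python3 -m jog '[{"translation":[0,0,-6],"twist":0,"gripper":0},{"translation":[0,0,-8],"twist":0,"gripper":0},{"translation":[0,0,-8],"twist":0,"gripper":0},{"translation":[0,0,-5],"twist":0,"gripper":0},{"translation":[0,0,0],"twist":0,"gripper":0}]' 
python3 -c "
from h import *
go([.471,.2545,.26])
p=r.capture('side'); a=p['pixels'][130:290,190:350]
cv2.imwrite('pics/g2.png',cv2.resize(a,None,fx=3.5,fy=3.5,interpolation=cv2.INTER_CUBIC))
p=r.capture('top'); cv2.imwrite('pics/t2.png',p['pixels'])"
```

```text
time: 6.85
eef_pos: [0.563, -0.0012, 0.2322]
eef_rot: [0.373, 0.928, 0.0, -0.0]
force: [-0.1, 1.0, -3.1]
gripper_width: 0.0115
grip_force: 45.0
time: 7.35
eef_pos: [0.5635, -0.0013, 0.2599]
eef_rot: [0.373, 0.928, 0.0, 0.001]
force: [-0.7, 0.4, -3.9]
gripper_width: 0.0117
grip_force: 45.0
t 7.35 pos [ 0.5635 -0.0013  0.2599] yaw 2.377 tool-z [ 0.002 -0.    -1.   ] F [-0.74  0.43 -3.93] w 0.0117 g 44.9976646900177
mm [243.9 120.6  -0.3] q [-0.11  0.36  1.44 -0.    1.34 -0.91]
```

View pics/g2.png

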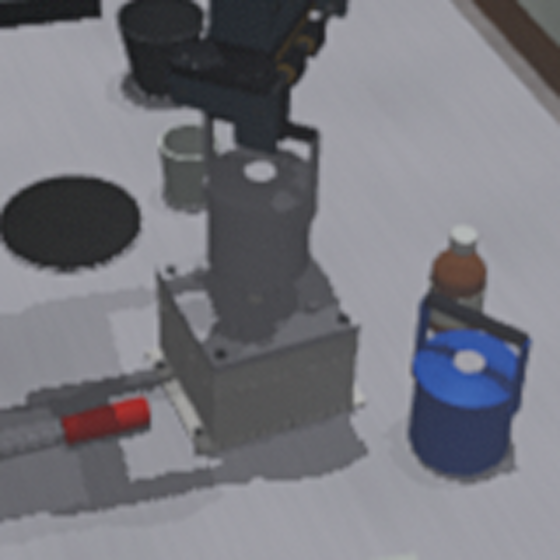

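The canister hangs upright, clear of the lugs, and weighs about 0.4 kg. Carrying it to the pad.

```bash

python3 -m jog '[{"translation":[4,2,-4],"twist":0,"gripper":0},{"translation":[10,5,0],"twist":0,"gripper":0},{"translation":[16,8,0],"twist":0,"gripper":0},{"translation":[20,10,0],"twist":0,"gripper":0},{"translation":[22,11,0],"twist":0,"gripper":0}]' >/dev/null
python3 -m jog '[{"translation":[22,11,0],"twist":0,"gripper":0},{"translation":[22,11,0],"twist":0,"gripper":0},{"translation":[22,11,0],"twist":0,"gripper":0},{"translation":[22,11,0],"twist":0,"gripper":0},{"translation":[22,11,0],"twist":0,"gripper":0}]' >/dev/null
python3 -m jog '[{"translation":[22,11,0],"twist":0,"gripper":0},{"translation":[18,9,0],"twist":0,"gripper":0},{"translation":[13,6,10],"twist":0,"gripper":0},{"translation":[6,3,15],"twist":0,"gripper":0},{"translation":[0,0,15],"twist":0,"gripper":0}]' >/dev/null
python3 -m jog '[{"translation":[0,0,15],"twist":0,"gripper":0},{"translation":[0,0,12],"twist":0,"gripper":0},{"translation":[0,0,8],"twist":0,"gripper":0},{"translation":[0,0,3],"twist":0,"gripper":0},{"translation":[0,0,0],"twist":0,"gripper":0}]'
cat > c.py <<'E'
from h import *
go([.471,.2545,.128])
for c in ("side","top"):
    p=r.capture(c)
    s=r.state()["eef_pos"]; b=s[2]-.1219
    for n,z in (("canister",b),("pad",0)):
        for d in r.spot_point(n,p)[:2]: print(c,n,round(d["confidence"],2),at_z(p,*d["point"],z)[:2])
    cv2.imwrite(f'pics/{c}3.png',cv2.resize(p['pixels'][100:260,120:300],None,fx=3.5,fy=3.5,interpolation=cv2.INTER_CUBIC))
E
python3 c.py
```

```text
time: 9.45
eef_pos: [0.4722, 0.2522, 0.1847]
eef_rot: [0.373, 0.928, -0.0, -0.0]
force: [0.6, 0.0, -3.4]
gripper_width: 0.0112
grip_force: 45.0
t 9.45 pos [0.4722 0.2522 0.1847] yaw 2.377 tool-z [-0. -0. -1.] F [ 0.62  0.02 -3.37] w 0.0112 g 44.99770760536194
mm [ 2.5  0.9 56.7] q [ 0.38  0.4   1.6  -0.    1.14 -0.43]
side canister 0.98 [0.47420856 0.24505411]
side canister 0.9 [ 0.66485523 -0.19353634]
side pad 0.81 [0.47144803 0.24605002]
top canister 0.93 [ 0.6875824  -0.12568659]
top canister 0.43 [0.56439491 0.00668849]
```

View pics/side3.png

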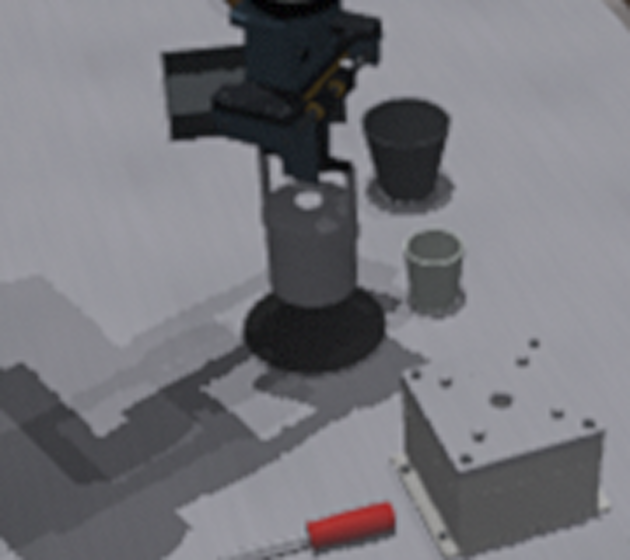

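The canister hangs upright over the pad, and the socket now shows at (501,400). Lowering it.

```bash

python3 -m jog '[{"translation":[2,1,8],"twist":0,"gripper":0},{"translation":[0,0,14],"twist":0,"gripper":0},{"translation":[0,0,14],"twist":0,"gripper":0},{"translation":[0,0,10],"twist":0,"gripper":0},{"translation":[0,0,4],"twist":0,"gripper":0}]' 
python3 -m jog '[{"translation":[0,0,2],"twist":0,"gripper":0},{"translation":[0,0,1],"twist":0,"gripper":0},{"translation":[0,0,1],"twist":0,"gripper":0},{"translation":[0,0,0.5],"twist":0,"gripper":0},{"translation":[0,0,0],"twist":0,"gripper":0}]'
```

```text
time: 10.25
eef_pos: [0.471, 0.2541, 0.1338]
eef_rot: [0.373, 0.928, -0.001, -0.001]
force: [0.3, 0.8, -3.3]
gripper_width: 0.012
grip_force: 45.0
time: 10.75
eef_pos: [0.4716, 0.2543, 0.1306]
eef_rot: [0.373, 0.928, 0.0, 0.0]
force: [0.4, 0.4, -4.0]
gripper_width: 0.0116
grip_force: 45.0
```

```bash

python3 -m jog '[{"translation":[0,0,0.5],"twist":0,"gripper":0},{"translation":[0,0,0.5],"twist":0,"gripper":0},{"translation":[0,0,0.5],"twist":0,"gripper":0},{"translation":[0,0,0.5],"twist":0,"gripper":0},{"translation":[0,0,0],"twist":0,"gripper":0}]' 
python3 -m jog '[{"translation":[0,0,0.5],"twist":0,"gripper":0},{"translation":[0,0,0.5],"twist":0,"gripper":0},{"translation":[0,0,0],"twist":0,"gripper":0}]'
```

```text
time: 11.25
eef_pos: [0.4715, 0.2543, 0.1284]
eef_rot: [0.373, 0.928, -0.0, -0.0]
force: [0.3, 0.7, -4.9]
gripper_width: 0.0117
grip_force: 45.0
time: 11.55
eef_pos: [0.4717, 0.2543, 0.1278]
eef_rot: [0.373, 0.928, 0.0, 0.0]
force: [-2.2, -1.6, 5.5]
gripper_width: 0.0116
grip_force: 45.0
```

Contact: the force went from -4 to +5.5 N. Releasing and rising.

```bash

python3 -m jog '[{"translation":[0,0,0],"twist":0,"gripper":0},{"translation":[0,0,0],"twist":0,"gripper":0.3},{"translation":[0,0,0],"twist":0,"gripper":0.4},{"translation":[0,0,0],"twist":0,"gripper":0.5},{"translation":[0,0,0],"twist":0,"gripper":0.6}]' 5
python3 -m jog '[{"translation":[0,0,0],"twist":0,"gripper":0.6},{"translation":[0,0,-8],"twist":0,"gripper":0.6},{"translation":[0,0,-20],"twist":0,"gripper":0.6},{"translation":[0,0,-35],"twist":0,"gripper":0.6},{"translation":[0,0,-40],"twist":0,"gripper":0.6}]'
cat > d.py <<'E'
from h import *
# rack fit: net + cap
go([.467,-.27,.25],2.987)
for c in ("side","top"):
    p=r.capture(c)
    for n,z in (("canister",.006),("pad",0),("socket",.1),("rack",0),("tall_vial",.015)):
        for d in r.spot_point(n,p)[:2]: print(c,n,round(d["confidence"],2),np.round(d["point"],1),at_z(p,*d["point"],z)[:2])
    for d in r.look_for("tall_vial",p)[:2]: print(c,d)
    cv2.imwrite(f'pics/{c}4.png',p['pixels'])
E
python3 d.py
python3 - <<'E'
import cv2
a=cv2.imread("pics/side4.png"); t=cv2.imread("pics/top4.png")
u=cv2.resize(a[270:340,220:320],None,fx=6,fy=6,interpolation=cv2.INTER_CUBIC)
v=cv2.resize(a[120:210,140:268],None,fx=2,fy=2)
w=cv2.resize(t[165:215,250:310],None,fx=3,fy=3)
import numpy as np
o=np.zeros((600,600,3),np.uint8); o[:420]=u; o[420:600,:256]=v; o[420:570,300:480]=w
cv2.imwrite("pics/m4.png",o)
E
```

```text
time: 12.05
eef_pos: [0.4716, 0.2543, 0.1274]
eef_rot: [0.373, 0.928, 0.0, 0.0]
force: [-0.1, 0.1, -1.3]
gripper_width: 0.041
grip_force: 0.0
time: 12.55
eef_pos: [0.4708, 0.254, 0.2315]
eef_rot: [0.373, 0.928, -0.001, -0.001]
force: [1.2, -0.5, -0.4]
gripper_width: 0.0547
grip_force: 0.0
t 12.55 pos [0.4708 0.254  0.2315] yaw 2.377 tool-z [-0.002 -0.001 -1.   ] F [ 1.16 -0.53 -0.35] w 0.0547 g 0.0
twist -0.61
mm [-360.  -380.8  -18.2] q [ 0.38  0.35  1.54  0.    1.25 -0.42]
side canister 0.88 [255.  321.9] [ 0.69989971 -0.13601997]
side canister 0.77 [192.4 208.9] [0.46870794 0.25121983]
side pad 0.66 [194.5 211.5] [0.47559271 0.24455046]
side socket 0.71 [213.9 260.1] [ 0.55521743 -0.00324901]
side rack 0.69 [314.1 274.1] [ 0.49164206 -0.27538033]
side tall_vial 0.75 [252.3 207. ] [ 0.38452318 -0.01916748]
side tall_vial 0.4 [311.8 264.7] [ 0.46691449 -0.27027233]
side {'rect': [258.7, 292.1, 8.4, 16.1], 'confidence': 0.38}
side {'rect': [183.1, 240.5, 51.2, 18.0], 'confidence': 0.22}
top canister 0.95 [150.5 328.5] [ 0.68945516 -0.13998135]
top pad 0.7 [223.2 188.8] [0.46718845 0.25500574]
top socket 0.72 [189.  279.1] [0.56502332 0.00719386]
top rack 0.9 [219.2 371.7] [ 0.49471682 -0.26956243]
top tall_vial 0.55 [228.3 371.2] [ 0.46848338 -0.26423424]
top {'rect': [256.9, 162.8, 51.7, 58.8], 'confidence': 0.49}
```

View pics/m4.png

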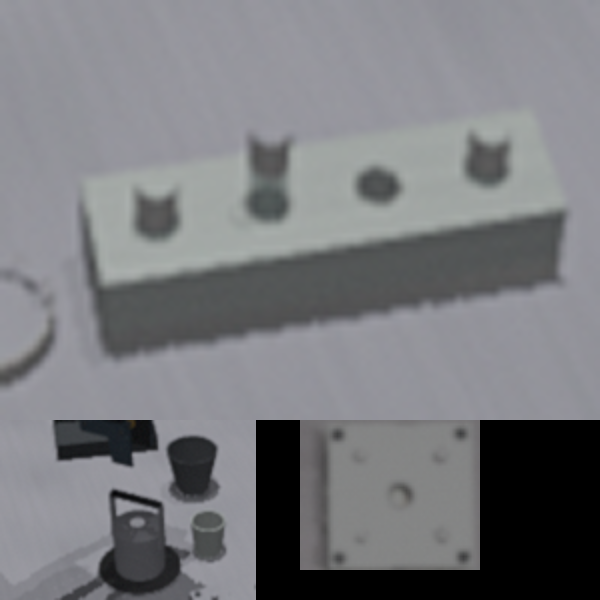

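The canister stands upright and released on the pad. In the rack, the tall vial is in the second hole from the robot, at (268,203), and the empty hole is at (379,185).

```bash
cat > e.py <<'E'
from h import *
from scipy.optimize import least_squares
np.set_printoptions(precision=4,suppress=True)
P=r.capture("side"),r.capture("top")
def sub(g,c,ro,h,dark=True,th=None):
    x,y=int(round(c)),int(round(ro)); a=g[y-h:y+h+1,x-h:x+h+1].astype(float)
    bg=np.percentile(a,70); w=np.clip(bg-6-a,0,None); yy,xx=np.mgrid[-h:h+1,-h:h+1]
    return np.array([y+(w*yy).sum()/w.sum(),x+(w*xx).sum()/w.sum()])
gs,gt=[cv2.cvtColor(p["pixels"],cv2.COLOR_BGR2GRAY) for p in P]
# socket seen in side: (501,400)/3.5+(120,100)
s=sub(gs,501/3.5+120,400/3.5+100,4); t=sub(gt,283.3,189.7,5)
print("socket px",s,t,at_z(P[0],*s,.1),at_z(P[1],*t,.1))
# rack empty hole
s=sub(gs,283.2,300.8,4); t=sub(gt,380,212.8,5); print("hole3",s,t,at_z(P[0],*s,.05),at_z(P[1],*t,.05))
for rr,cc in [(343,684),(299,692),(257,700),(214,705)]:
    t=sub(gt,cc/2.5+100,rr/2.5+110,5); print("top hole",t,at_z(P[1],*t,.05))
for cc,rr in [(268,203),]: print("vial foot side",at_z(P[0],rr/6+270,cc/6+220,.05))
print("cap top centre side",at_z(P[0],132/6+270,269/6+220,.1))
# station bolts, side
# rack top outline in side, crop corners (82,178),(527,112),(565,208),(105,280)
C=np.array([at_z(P[0],y/6+270,x/6+220,.05) for x,y in [(82,178),(530,110),(565,208),(105,280)]]); print(C,C.mean(0))
E
python3 e.py
```

```text
socket px [213.9208 262.7603] [188.3046 284.216 ] [ 0.5625 -0.006   0.1   ] [ 0.5673 -0.0064  0.1   ]
hole3 [300.5035 282.5177] [212.3683 379.6612] [ 0.5123 -0.2769  0.05  ] [ 0.5132 -0.2779  0.05  ]
top hole [246.6487 373.309 ] [ 0.4181 -0.261   0.05  ]
top hole [229.4798 376.3406] [ 0.4655 -0.269   0.05  ]
top hole [212.3683 379.6612] [ 0.5132 -0.2779  0.05  ]
top hole [195.4412 381.6821] [ 0.5605 -0.2832  0.05  ]
vial foot side [ 0.4657 -0.271   0.05  ]
cap top centre side [ 0.4643 -0.2725  0.1   ]
[[ 0.3959 -0.2319  0.05  ]
 [ 0.5911 -0.2641  0.05  ]
 [ 0.5826 -0.3161  0.05  ]
 [ 0.3884 -0.284   0.05  ]] [ 0.4895 -0.274   0.05  ]
```

```bash

python3 -m jog '[{"translation":[0,0,-4],"twist":-0.121,"gripper":0.6},{"translation":[0,0,-4],"twist":-0.121,"gripper":0.6},{"translation":[0,0,-4],"twist":-0.121,"gripper":0.6},{"translation":[0,0,-4],"twist":-0.121,"gripper":0.6},{"translation":[0,0,-4],"twist":-0.121,"gripper":0.6}]' >/dev/null
python3 -m jog '[{"translation":[-5,-34,0],"twist":0,"gripper":0.6},{"translation":[-5,-34,0],"twist":0,"gripper":0.6},{"translation":[-5,-34,0],"twist":0,"gripper":0.6},{"translation":[-5,-34,0],"twist":0,"gripper":0.6},{"translation":[-5,-34,0],"twist":0,"gripper":0.6}]' >/dev/null
python3 -m jog '[{"translation":[-5,-34,0],"twist":0,"gripper":0.6},{"translation":[-5,-34,0],"twist":0,"gripper":0.6},{"translation":[-5,-34,0],"twist":0,"gripper":0.6},{"translation":[-5,-34,0],"twist":0,"gripper":0.6},{"translation":[-5,-34,0],"twist":0,"gripper":0.6}]' >/dev/null
python3 -m jog '[{"translation":[-5,-34,0],"twist":0,"gripper":0.6},{"translation":[-5,-34,0],"twist":0,"gripper":0.6},{"translation":[-5,-34,0],"twist":0,"gripper":0.6},{"translation":[-5,-34,0],"twist":0,"gripper":0.6},{"translation":[0,0,0],"twist":0,"gripper":0.6}]' >/dev/null
python3 -c "
from h import *
go([.4655,-.2705,.0665],2.982)"
```

```text
t 15.35 pos [ 0.4649 -0.2304  0.2503] yaw 2.979 tool-z [ 0.    -0.001 -1.   ] F [-0.36 -0.03  0.05] w 0.0544 g 0.0
twist -0.003
mm [ -6.9 -39.3 183.9] q [-0.57  0.31  1.55 -0.    1.28 -1.98]
```

```bash

python3 -m jog '[{"translation":[-4,-20,0],"twist":0,"gripper":0.6},{"translation":[-3,-19.5,20],"twist":0,"gripper":0.6},{"translation":[0,0,40],"twist":0,"gripper":0.6},{"translation":[0,0,40],"twist":0,"gripper":0.6},{"translation":[0,0,25],"twist":0,"gripper":0.6}]' 8 >/dev/null
python3 -m jog '[{"translation":[0,0,10],"twist":0,"gripper":0.6},{"translation":[0,0,0],"twist":0,"gripper":0.6}]'
python3 -c "
from h import *
go([.4655,-.2705,.0665],2.982)
p=r.capture('side'); a=p['pixels'][240:345,210:330]
cv2.imwrite('pics/v1.png',cv2.resize(a,None,fx=5,fy=5,interpolation=cv2.INTER_CUBIC))"
```

```text
time: 16.05
eef_pos: [0.4652, -0.2664, 0.1147]
eef_rot: [0.08, 0.997, 0.001, -0.001]
force: [0.4, 0.5, 0.2]
gripper_width: 0.0548
grip_force: 0.0
t 16.05 pos [ 0.4652 -0.2664  0.1147] yaw 2.982 tool-z [-0.002  0.001 -1.   ] F [0.37 0.5  0.16] w 0.0548 g 0.0
twist -0.0
mm [-1.1 -4.1 48.2] q [-0.63  0.49  1.68  0.    0.97 -2.04]
```

View pics/v1.png

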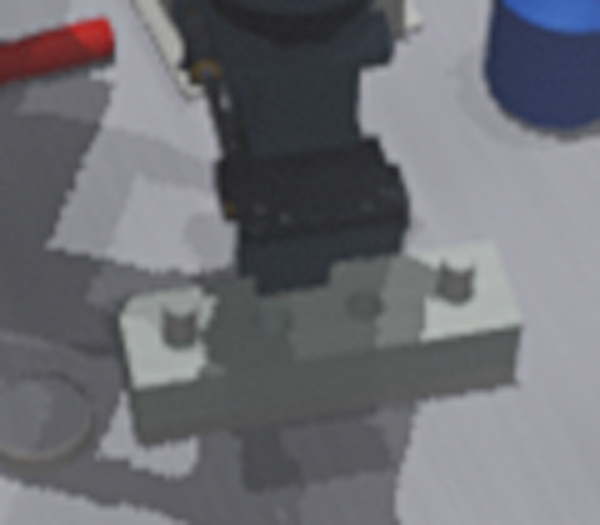

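The near finger is centred over the vial's hole, around (280,290), and clear of the neighbouring vials. Descending and closing lightly.

```bash

python3 -m jog '[{"translation":[-1,-4,6],"twist":0,"gripper":0.6},{"translation":[0,0,16],"twist":0,"gripper":0.6},{"translation":[0,0,16],"twist":0,"gripper":0.6},{"translation":[0,0,10],"twist":0,"gripper":0.6},{"translation":[0,0,0],"twist":0,"gripper":0.6}]' 
python3 -m jog '[{"translation":[0,0,0],"twist":0,"gripper":0.25},{"translation":[0,0,0],"twist":0,"gripper":0.25},{"translation":[0,0,0],"twist":0,"gripper":0.25},{"translation":[0,0,0],"twist":0,"gripper":0.25},{"translation":[0,0,0],"twist":0,"gripper":0}]' 4
python3 -m jog '[{"translation":[0,0,0],"twist":0,"gripper":0},{"translation":[0,0,0],"twist":0,"gripper":0},{"translation":[0,0,0],"twist":0,"gripper":0},{"translation":[0,0,0],"twist":0,"gripper":0}]' 8
```

```text
time: 16.6
eef_pos: [0.4657, -0.2711, 0.067]
eef_rot: [0.08, 0.997, 0.0, -0.0]
force: [0.8, -0.6, -0.1]
gripper_width: 0.0548
grip_force: 0.0
time: 17.1
eef_pos: [0.466, -0.2711, 0.0677]
eef_rot: [0.08, 0.997, -0.0, 0.0]
force: [0.1, 0.7, 0.2]
gripper_width: 0.0178
grip_force: 4.1
time: 17.5
eef_pos: [0.4659, -0.2709, 0.0675]
eef_rot: [0.08, 0.997, 0.0, 0.0]
force: [-0.7, 2.0, 3.3]
gripper_width: 0.0181
grip_force: 8.0
```

Gripped the cap: the opening is about 17.8 mm and the cap is 17.6 mm. Lifting.

```bash

python3 -m jog '[{"translation":[0,0,-4],"twist":0,"gripper":0},{"translation":[0,0,-8],"twist":0,"gripper":0},{"translation":[0,0,-14],"twist":0,"gripper":0},{"translation":[0,0,-20],"twist":0,"gripper":0},{"translation":[0,0,-25],"twist":0,"gripper":0}]' 12
python3 -m jog '[{"translation":[0,0,-30],"twist":0,"gripper":0},{"translation":[0,0,-25],"twist":0,"gripper":0},{"translation":[0,0,-15],"twist":0,"gripper":0},{"translation":[0,0,-5],"twist":0,"gripper":0},{"translation":[0,0,0],"twist":0,"gripper":0}]'
python3 -c "
from h import *
go([.564,-.0055,.2135],2.982)
p=r.capture('side'); a=p['pixels'][190:315,200:330]
cv2.imwrite('pics/v2.png',cv2.resize(a,None,fx=4.5,fy=4.5,interpolation=cv2.INTER_CUBIC))"
```

```text
time: 18.0
eef_pos: [0.4655, -0.2711, 0.1393]
eef_rot: [0.08, 0.997, 0.0, -0.0]
force: [-0.5, -0.6, -0.4]
gripper_width: 0.0178
grip_force: 12.0
time: 18.5
eef_pos: [0.466, -0.2713, 0.214]
eef_rot: [0.08, 0.997, -0.0, 0.001]
force: [0.4, 0.1, -0.6]
gripper_width: 0.0173
grip_force: 12.0
t 18.5 pos [ 0.466  -0.2713  0.214 ] yaw 2.982 tool-z [ 0.001 -0.001 -1.   ] F [ 0.35  0.14 -0.62] w 0.0173 g 11.999821364879608
twist -0.0
mm [-54.4 278.    0.4] q [-0.64  0.37  1.56 -0.    1.21 -2.05]
```

View pics/v2.png

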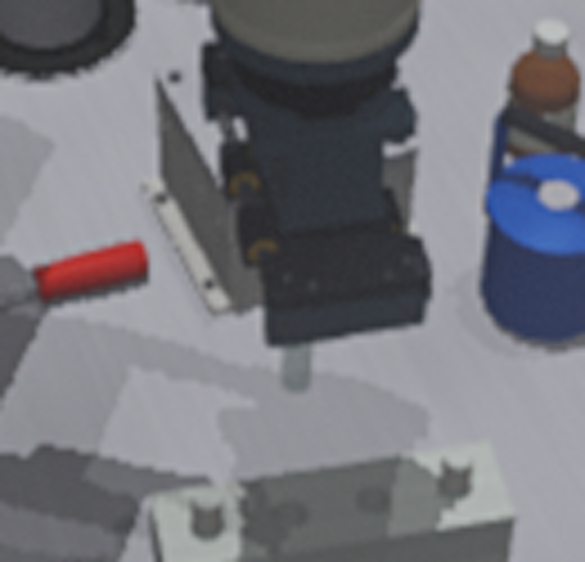

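The vial hangs vertically at (296,370), clear of the rack. Moving over the socket.

```bash

python3 -m jog '[{"translation":[-3,14,0],"twist":0,"gripper":0},{"translation":[-5,25,0],"twist":0,"gripper":0},{"translation":[-6,32,0],"twist":0,"gripper":0},{"translation":[-6,32,0],"twist":0,"gripper":0},{"translation":[-6,32,0],"twist":0,"gripper":0}]' >/dev/null
python3 -m jog '[{"translation":[-6,32,0],"twist":0,"gripper":0},{"translation":[-6,32,0],"twist":0,"gripper":0},{"translation":[-6,32,0],"twist":0,"gripper":0},{"translation":[-5,25,0],"twist":0,"gripper":0},{"translation":[-4,16,0],"twist":0,"gripper":0}]' >/dev/null
python3 -m jog '[{"translation":[-1,6,15],"twist":0,"gripper":0},{"translation":[0,0,15],"twist":0,"gripper":0},{"translation":[0,0,8],"twist":0,"gripper":0},{"translation":[0,0,0],"twist":0,"gripper":0}]'
cat > f.py <<'E'
from h import *
go([.564,-.0055,.1625],2.982)
p=r.capture('side'); e=np.array(r.state()['eef_pos'])
b=e-[0,0,.0525]; x0,y0=215,160
a=cv2.resize(p['pixels'][y0:y0+100,x0:x0+110],None,fx=5,fy=5,interpolation=cv2.INTER_CUBIC)
print("pred bottom px",(proj(p,b)[::-1]-[x0,y0])*5,"socket px crop",(proj(p,[.5625,-.006,.1])[::-1]-[x0,y0])*5,"bottom z",b[2])
cv2.imwrite('pics/v3.png',a)
E
python3 f.py
```

```text
time: 19.95
eef_pos: [0.5625, -0.0051, 0.1741]
eef_rot: [0.08, 0.997, 0.0, -0.001]
force: [-0.1, 0.3, -0.5]
gripper_width: 0.0176
grip_force: 12.0
t 19.95 pos [ 0.5625 -0.0051  0.1741] yaw 2.982 tool-z [-0.003  0.    -1.   ] F [-0.14  0.34 -0.47] w 0.0176 g 11.99974313378334
twist -0.0
mm [-1.5 -0.1 11.6] q [-0.12  0.45  1.55 -0.    1.14 -1.53]
pred bottom px [240.06266688 239.93908544] socket px crop [238.81647153 269.62445362] bottom z 0.12252296663297399
```

View pics/v3.png

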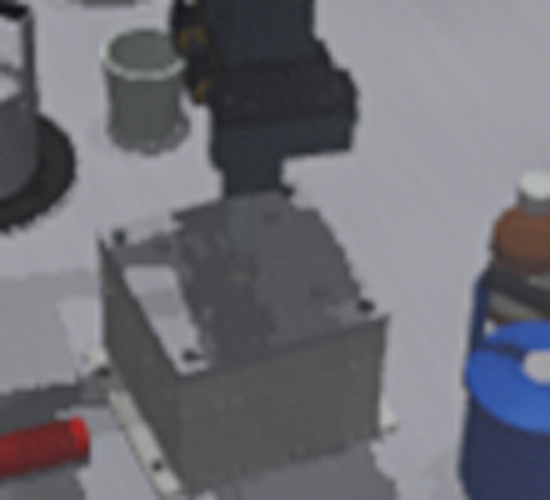

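The vial shows at (240,225) above the socket at about (238,272), lined up as predicted. Descending with force checks.

```bash

python3 -m jog '[{"translation":[-0.5,-0.3,8],"twist":0,"gripper":0},{"translation":[0,0,8],"twist":0,"gripper":0},{"translation":[0,0,3],"twist":0,"gripper":0},{"translation":[0,0,2],"twist":0,"gripper":0},{"translation":[0,0,0],"twist":0,"gripper":0}]'
python3 -m jog '[{"translation":[0,0,2],"twist":0,"gripper":0},{"translation":[0,0,2],"twist":0,"gripper":0},{"translation":[0,0,0],"twist":0,"gripper":0}]'
```

```text
time: 20.5
eef_pos: [0.5637, -0.0056, 0.1542]
eef_rot: [0.08, 0.997, -0.0, -0.0]
force: [0.5, 0.5, -0.0]
gripper_width: 0.0177
grip_force: 12.0
time: 20.8
eef_pos: [0.5637, -0.0055, 0.1503]
eef_rot: [0.08, 0.997, -0.0, -0.0]
force: [-0.9, -0.0, 0.2]
gripper_width: 0.0173
grip_force: 12.0
```

Bottom at 97.8 mm with no force: it is in the mouth. Continuing.

```bash

python3 -m jog '[{"translation":[0,0,2],"twist":0,"gripper":0},{"translation":[0,0,2],"twist":0,"gripper":0},{"translation":[0,0,2],"twist":0,"gripper":0},{"translation":[0,0,0],"twist":0,"gripper":0}]'
python3 -m jog '[{"translation":[0,0,2],"twist":0,"gripper":0},{"translation":[0,0,2],"twist":0,"gripper":0},{"translation":[0,0,2],"twist":0,"gripper":0},{"translation":[0,0,2],"twist":0,"gripper":0},{"translation":[0,0,0],"twist":0,"gripper":0}]'
```

```text
time: 21.2
eef_pos: [0.5637, -0.0055, 0.1441]
eef_rot: [0.08, 0.997, 0.0, -0.0]
force: [-0.0, 0.3, 0.1]
gripper_width: 0.0176
grip_force: 12.0
time: 21.7
eef_pos: [0.5637, -0.0055, 0.1361]
eef_rot: [0.08, 0.997, 0.0, -0.0]
force: [0.5, -0.1, 0.2]
gripper_width: 0.0174
grip_force: 12.0
```

```bash

python3 -m jog '[{"translation":[0,0,4],"twist":0,"gripper":0},{"translation":[0,0,4],"twist":0,"gripper":0},{"translation":[0,0,4],"twist":0,"gripper":0},{"translation":[0,0,3],"twist":0,"gripper":0},{"translation":[0,0,0],"twist":0,"gripper":0}]'
python3 -m jog '[{"translation":[0,0,1],"twist":0,"gripper":0},{"translation":[0,0,1],"twist":0,"gripper":0},{"translation":[0,0,1],"twist":0,"gripper":0},{"translation":[0,0,1],"twist":0,"gripper":0},{"translation":[0,0,0],"twist":0,"gripper":0}]' 5
```

```text
time: 22.2
eef_pos: [0.5636, -0.0055, 0.1209]
eef_rot: [0.08, 0.997, 0.0, -0.0]
force: [-0.0, 0.4, -0.6]
gripper_width: 0.0175
grip_force: 12.0
time: 22.7
eef_pos: [0.564, -0.0055, 0.1175]
eef_rot: [0.08, 0.997, 0.0, 0.0]
force: [0.4, 1.9, 2.4]
gripper_width: 0.018
grip_force: 5.0
```

The floor is felt at the expected TCP height of 117.5 mm. Releasing and retreating.

```bash

python3 -m jog '[{"translation":[0,0,0],"twist":0,"gripper":0.3},{"translation":[0,0,0],"twist":0,"gripper":0.4},{"translation":[0,0,0],"twist":0,"gripper":0.5},{"translation":[0,0,0],"twist":0,"gripper":0.6},{"translation":[0,0,0],"twist":0,"gripper":0.6}]' >/dev/null
python3 -m jog '[{"translation":[0,0,-10],"twist":0,"gripper":0.6},{"translation":[0,0,-25],"twist":0,"gripper":0.6},{"translation":[0,0,-35],"twist":0,"gripper":0.6},{"translation":[0,0,-40],"twist":0,"gripper":0.6},{"translation":[0,0,-30],"twist":0,"gripper":0.6}]' >/dev/null
python3 -m jog '[{"translation":[20,-10,0],"twist":0,"gripper":0.6},{"translation":[40,-20,0],"twist":0,"gripper":0.6},{"translation":[40,-30,0],"twist":0,"gripper":0.6},{"translation":[30,-20,0],"twist":0,"gripper":0.6},{"translation":[0,0,0],"twist":0,"gripper":0.6}]'
python3 - <<'E'
from h import *
p=r.capture('side')
f=lambda X:np.round((proj(p,X)[::-1]-[150,120])*3,0)
print("pred vial top",f([.563,-.0055,.15]),"socket mouth",f([.563,-.0055,.1]))
cv2.imwrite('pics/fin.png',cv2.resize(p['pixels'][120:310,150:350],None,fx=3,fy=3,interpolation=cv2.INTER_CUBIC))
E
```

```text
time: 24.2
eef_pos: [0.4191, -0.0646, 0.2581]
eef_rot: [0.081, 0.997, -0.0, -0.0]
force: [0.4, 0.9, 0.1]
gripper_width: 0.0547
grip_force: 0.0
pred vial top [340. 243.] socket mouth [339. 281.]
```

View pics/fin.png

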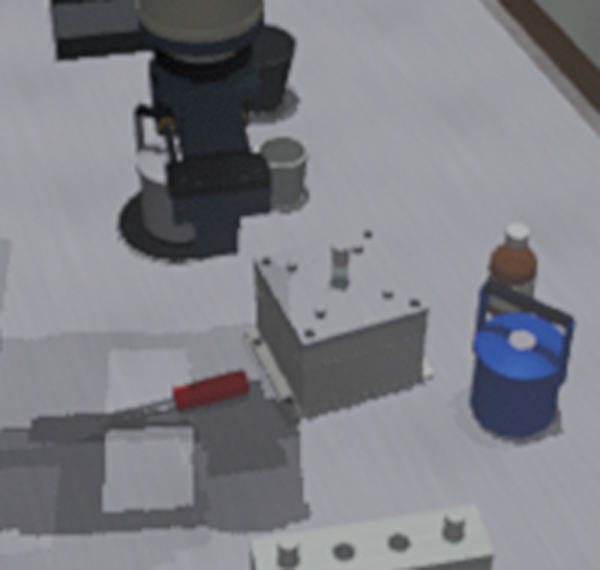

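The vial stands upright in the socket, its cap at (340,247) against a predicted (340,243). The canister is on the pad, and the short vials and bystanders that show look undisturbed. Handing in.

```bash
python3 -c "
from cell import r
print(r.job_done())"
```

```text
the job is handed in; nothing more can be done
None
```

I handed the job in at about 24 s of the 64 s allowed. The canister stands upright and released on the pad, and the tall vial is pushed fully down in the socket and released; the hand-in gave no verdict, so I don't know how it was judged.

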